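# Stand the degreased pylon tubes in the bonding stand

## Robot

A 6-joint arm with a two-finger parallel gripper is mounted at the origin on a cart in front of the work surface, level with it; the furniture and walls round the work are solid. World frame = base frame: x ahead of the robot, y to its left, z up, the work surface at z = 0. Lengths are in mm, angles in rad, forces in N, time in s.
With the tool pointing down it reaches from about 225 to 875 mm from the base axis. Payload 3.4 kg.
Tool frame: the origin (TCP) lies at the very end of the fingers, on their centre line; the grasp point (between the pads) lies 19 mm behind it; z points along the fingers, y is the line along which they close (so a half turn about z gives the same grasp; the last joint's range is limited). The gripper opens to 85 mm and grips with 20 to 120 N. Pads are 22 mm wide; open, the fingers measure 114 mm over their backs; the gripper's body (76 mm by 85 mm) begins 54 mm behind the grasp point. The pads swing forward as they close: fully open they stand 13 mm farther back than shut.
Start: joints at [-1.312, 0.276, 1.505, -0, 1.361, -0.121], TCP at [213.174, -534.06, 231.328] pointing down, gripper open.
Joint ranges: [-2.89, 2.89], [-0.75, 2.08], [0.22, 2.7], [-1.18, 4.32], [0.11, 2.71], [-2.7, 2.7]. Speed limits (rad/s): [2.57, 2.57, 3.14, 3.14, 3.14, 3.14].

## Interface

Orientations are given as [roll, pitch, yaw] about the fixed x, y, z axes, in that order (R = Rz(yaw) Ry(pitch) Rx(roll)).
In Python, from plant import ctrl gives the robot as it stands. The module is installed in compiled form; this text tells all that it offers.
- The arm moves only by the tool move_arm, never from a script. Its argument "deltas" is a list that holds one entry, the list of rows, each a list of 7 numbers: the turn, a rotation vector about the tool's x, y, z in degrees, then the shift along the tool's x, y, z in cm, then the finger opening in cm, from 0 to 8.54. A call has 1 to 10 rows; each row is the pose to reach, as a shift and turn from the pose commanded when the call began, along the tool's axes at that moment; what a row does not reach only later rows make up. A row lasts 1/12 s, in which the tool goes at most 41.7 mm and 7.16 degrees, less where a joint would pass 70% of its speed; a pose out of reach is approached as far as the arm can. A call with a gripper value outside its range is refused whole. The fingers move at their own pace and stop on an object; "grip_force" is the grip in N (left out, the last holds). Time passes only in rows, so rows that repeat a pose let the fingers close. It gives the time, the measured TCP pose, the force, the opening and the grip force at its end, in the units of the state.
- ctrl.sense(): the state, without advancing time (a new reading comes with each control period).
- ctrl.capture(name): name is "side" or "top"; returns a dict with "image" (480x640x3 uint8, blue, green, red), "range_z" (480x640 float32, mm along the optical axis (not along the pixel's ray), 0 where there is no reading), "vertical_fov" (degrees; the focal length in pixels is half the picture's height over the tangent of half this angle, whatever the lens; pixels are square), "cx", "cy" (the principal point, pixels), "T" (4x4, takes a point from camera to world coordinates). Camera axes: x right, y down, z forward; pixel columns grow to the right and rows downward; lengths in mm; the calibration is good to about 2 mm. A picture is of the moment at which its call begins.
- ctrl.job_done(): hands the job in; it is judged then, once.
The state is a dict: "t": time; "joints": joint angles; "joint_vel": joint speeds; "effort": joint torques, N m; "tool_pos": TCP position; "orientation": TCP orientation; "force": force on the tool from outside, world axes, zero at the start; "ft_torque": the same for the moment, N m; "opening": opening from 0.0 (shut) to 1.0 (fully open); "grasp_force": force on a finger pad.
Only numpy, scipy, OpenCV 4.12 (cv2) and the standard library are available. Lean on these libraries where they do the work, as an engineer would, in place of code of your own. Each camera call takes 0.05 s, during which the arm holds its last target. There are 200 camera calls.

## Task

The three cut pylon tubes have drained on the slanted pegs of the rack after degreasing. Stand them upright in the bonding stand, each in the bore that fits its diameter with the end that is up on the rack staying up to take its adapter, lowered gently (not dropped) until it sits fully home on the floor of the bore. Leave the resin bottle, mixing cup and solvent can where they stand.

Things in the scene. Friction and masses are not known exactly. Their poses are not given: they have to be found in the camera images.
- rack: fixed steel drain rack, 136 deep x 236 wide x 113 mm high; origin: centre of its foot on the bench, x to its back, z up. Three 14 mm pegs, 95 mm long, stand square on its sloping plate, leaning 30 deg from vertical with their tops to the rack's -x; they leave the plate at (0, y, 75 mm), y = -78, 0, 78 mm. Which tube is on which peg, and whether the rack is left or right of the stand, varies
- stand: fixed bonding stand: grey block 85 x 235 mm, top face 71 mm above the bench, on a dark foot plate 112 x 262 x 6 mm. Origin: centre of the underside, x to its back, z up. Three upright blind bores 45 mm deep, with funnel mouths, in a row along its y: y = -75 mm for the 34 mm tube, 0 for the 22 mm, +75 mm for the 30 mm
- tube_22: plain aluminium pylon tube, 22 mm outside, about 18 mm inside, 130 mm long, ends alike, at first on a slanted peg of the rack, its lower end on the plate; it sags loosely on the peg and comes off when drawn 95 mm along its own axis. Origin: centre of its lower end; z along the tube to the upper end
- bore_22 (a point): centre of the floor of the stand's bore for the 22 mm tube; the bore is 25 mm wide; its top 10 mm widen like a funnel to 33 mm at the mouth, 45 mm above this point; z up along the bore
- tube_30: plain aluminium pylon tube, 30 mm outside, about 25 mm inside, 180 mm long, ends alike, at first on a slanted peg of the rack, its lower end on the plate; it sags loosely on the peg and comes off when drawn 95 mm along its own axis. Origin: centre of its lower end; z along the tube to the upper end
- bore_30 (a point): centre of the floor of the stand's bore for the 30 mm tube; the bore is 33 mm wide; its top 10 mm widen like a funnel to 41 mm at the mouth, 45 mm above this point; z up along the bore
- tube_34: plain aluminium pylon tube, 34 mm outside, about 28 mm inside, 155 mm long, ends alike, at first on a slanted peg of the rack, its lower end on the plate; it sags loosely on the peg and comes off when drawn 95 mm along its own axis. Origin: centre of its lower end; z along the tube to the upper end
- bore_34 (a point): centre of the floor of the stand's bore for the 34 mm tube; the bore is 37 mm wide; its top 10 mm widen like a funnel to 45 mm at the mouth, 45 mm above this point; z up along the bore
- resin_bottle: white squeeze bottle with pointed black cap, 50 mm diameter, 141 mm tall, loose, in front of the stand. Origin: centre of the underside; must not be disturbed
- mixing_cup: clear cup with mixing sticks, 71 mm diameter, 124 mm tall to the sticks, loose, in front of the stand. Origin: centre of the underside; must not be disturbed
- solvent_can: rectangular white can with red cap, 62 x 100 x 172 mm (own x, y, z), loose, standing between rack and stand. Origin: centre of the underside; must not be disturbed
Not all that is in view belongs to the job. What is shaped like the tube_34 but purple is not meant.

How it is judged (in metres and radians):
At the end, for the whole second after the job is handed in: Each tube stands released and at rest in the bore of its diameter, same end up: lower end within 4 mm of the bore floor and axis, within 0.08 rad of vertical; bottle, cup and can upright (0.15 rad) and within 20 mm of where they stood (horizontal distance between tube_22 and bore_22 below 0.004 m and z of tube_22 in the frame of bore_22 below 0.004 m and angle between each of tube_22, tube_30, tube_34's own z axis and vertical below 0.08 rad and linear speed of each of tube_22, tube_30, tube_34 below 0.02 m/s and contact force between each of tube_22, tube_30, tube_34 and the fingers below 0.05 N and horizontal distance between tube_30 and bore_30 below 0.004 m and z of tube_30 in the frame of bore_30 below 0.004 m and horizontal distance between tube_34 and bore_34 below 0.004 m and z of tube_34 in the frame of bore_34 below 0.004 m and distance of each of resin_bottle, mixing_cup, solvent_can from where it was at the start of the episode below 0.02 m and angle between each of resin_bottle, mixing_cup, solvent_can's own z axis and vertical below 0.15 rad); the robot touches nothing.
It fails at once if resin bottle knocked over or shifted by more than 20 mm (distance of resin_bottle from where it was at the start of the episode above 0.02 m or angle between resin_bottle's own z axis and vertical above 0.3 rad).
It fails at once if mixing cup knocked over or shifted by more than 20 mm (distance of mixing_cup from where it was at the start of the episode above 0.02 m or angle between mixing_cup's own z axis and vertical above 0.3 rad).
It fails at once if solvent can knocked over or shifted by more than 20 mm (distance of solvent_can from where it was at the start of the episode above 0.02 m or angle between solvent_can's own z axis and vertical above 0.3 rad).
It fails at once if a tube dropped into its bore (faster than 0.6 m/s inside it) ((horizontal distance between tube_22 and bore_22 below 0.01 m and z of tube_22 in the frame of bore_22 below 0.04 m and linear speed of tube_22 above 0.6 m/s) or (horizontal distance between tube_30 and bore_30 below 0.01 m and z of tube_30 in the frame of bore_30 below 0.04 m and linear speed of tube_30 above 0.6 m/s) or (horizontal distance between tube_34 and bore_34 below 0.01 m and z of tube_34 in the frame of bore_34 below 0.04 m and linear speed of tube_34 above 0.6 m/s)).
It also fails if it takes over 72 s, if anything falls off the work surface, if the arm or the gripper's body presses on something with over 40 N, if the wrist force passes 120 N, or if a joint passes its speed limit or range.

## Working session

There is one attempt and no reset: what is moved stays moved. The work goes in short steps, Python scripts to look and compute and a tool call to move; the robot and the scene stay as the last step left them, time stands still between calls to the robot, and variables do not carry over. Pictures are saved under pics/ and viewed, at most 10 in all, crops included, and the job is handed in when it is done.

Besides the shell and the picture viewer there is one more tool, called after "Call:" by a JSON object that holds its "fn" and its "kwargs". move_arm: Moves the arm, as the interface text tells. Its arguments: {"type":"object","properties":{"deltas":{"type":"array"},"grip_force":{"type":"number"}},"required":["deltas"]}

```bash
mkdir -p pics
cat > h.py <<'E'
import numpy as np, cv2
from plant import ctrl
def cap(n):
    c=ctrl.capture(n); im=np.array(c["image"]); z=np.array(c["range_z"])
    f=240/np.tan(np.radians(c["vertical_fov"])/2); T=np.array(c["T"])
    v,u=np.mgrid[0:480,0:640]
    P=np.stack([(u-c["cx"])/f*z,(v-c["cy"])/f*z,z],-1)@T[:3,:3].T+T[:3,3]
    P[z==0]=np.nan
    return im,P,T,f,c
E
python3 - <<'E'
from h import *
for n in("side","top"):
    im,P,T,f,c=cap(n); cv2.imwrite(f"pics/{n}0.png",im); np.save(n+"P.npy",P); np.save(n+"I.npy",im)
    print(n,T.round(3).tolist(),f,c["cx"],c["cy"])
print(ctrl.sense())
E
```

```text
side [[-0.784, 0.347, -0.514, 1306.245], [0.62, 0.412, -0.668, 977.491], [-0.02, -0.843, -0.538, 919.489], [0.0, 0.0, 0.0, 1.0]] 570.1873788670296 320.11358705662735 242.39182942827944
top [[0.01, -0.986, 0.167, 264.008], [-1.0, -0.009, 0.003, -96.633], [-0.002, -0.167, -0.986, 1485.319], [0.0, 0.0, 0.0, 1.0]] 541.4500600233692 327.55421457768705 235.13860028179738
{'t': 0.1, 'joints': array([-1.31199710e+00,  2.76556544e-01,  1.50604292e+00,  1.14066403e-05,
        1.36068528e+00, -1.20996951e-01]), 'joint_vel': array([-0.00030101, -0.00192796, -0.00487731, -0.00070734, -0.00044094,
        0.0005835 ]), 'effort': array([ 1.22760437e-03, -4.17701733e+01, -2.46404350e+01, -5.75919421e-05,
        5.80465261e-03,  2.15178130e-05]), 'tool_pos': array([ 213.04695234, -533.55742341,  230.49756738]), 'orientation': array([-3.13991428e+00, -2.15309123e-04,  3.79793612e-01]), 'force': array([ 0.13051032, -0.42221222, -0.04492565]), 'ft_torque': array([-0.02241086,  0.02759723, -0.03115825]), 'grasp_force': 0.0, 'opening': 0.9987691259891854}
```

View pics/side0.png

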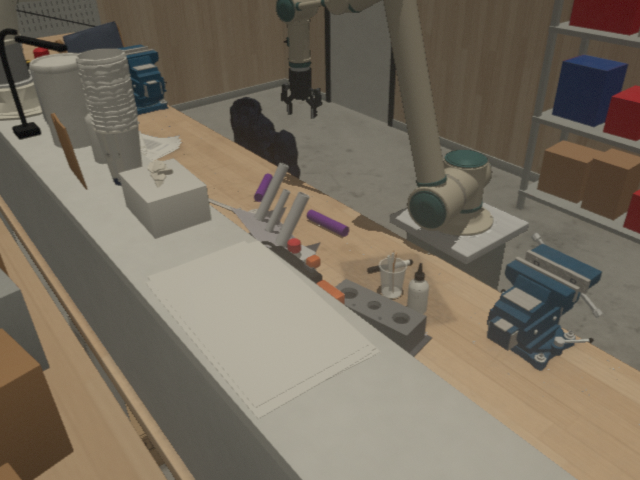

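View pics/top0.png

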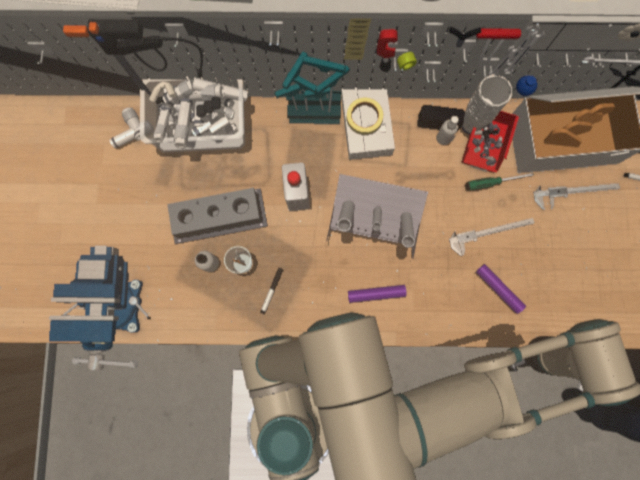

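Side view: the rack with three tubes is at (275,215), the stand at (380,315), and the arm at upper right. Top view: the rack is at (378,212), with tubes whose upper ends are at (346,220), (377,222) and (406,240). The stand is at (217,213), the can at (295,185), the bottle at (206,261) and the cup at (239,261).

Things that could be taken for the tubes: purple tubes at top (377,293) and (500,288), which are excluded by colour, and the grey tubes on the rack, which are the ones I want. Next is a close crop plus measurement.

Run:
```python
from h import *
im=np.load("topI.npy");P=np.load("topP.npy");S=np.load("sideP.npy");si=np.load("sideI.npy")
a=cv2.resize(im[150:280,150:440],None,fx=2.7,fy=2.7,interpolation=cv2.INTER_CUBIC)
b=cv2.resize(si[150:260,220:360],None,fx=2.2,fy=2.2,interpolation=cv2.INTER_CUBIC)
o=np.zeros((600,790,3),np.uint8);a=a[:,:783];o[:a.shape[0],:a.shape[1]]=a;o[355:355+242,:b.shape[1]]=b
cv2.imwrite("pics/crop.png",o)
# stand top
def rect(P,z0,z1,box):
    m=(P[...,2]>z0)&(P[...,2]<z1)
    mm=np.zeros_like(m);mm[box[1]:box[3],box[0]:box[2]]=1
    q=P[m&mm]; r=cv2.minAreaRect(q[:,:2].astype(np.float32)); return r,len(q),np.median(q[:,2])
print("stand",rect(P,62,80,(160,180,275,250)))
print("can top",rect(P,150,190,(275,150,315,215)))
for n,bx in(("bottle",(190,245,220,275)),("cup",(222,243,258,278))):
    q=P[bx[1]:bx[3],bx[0]:bx[2]].reshape(-1,3);q=q[q[:,2]>30];print(n,q.mean(0),q.max(0),q.min(0))
# hole circles
g=P[180:250,160:275]
low=((g[...,2]<55)&(g[...,2]>10)).astype(np.uint8)
n,l,s,c=cv2.connectedComponentsWithStats(low)
print([(s[i][:5],c[i]+[160,180]) for i in range(1,n) if s[i][4]>15])
# heights in rack
for u in(346,377,406):
    for v in range(196,252,4): print(u,v,P[v,u].round(0),end=";")
    print()
```

```text
stand (((529.4391479492188, 208.68714904785156), (161.78355407714844, 236.07174682617188), 11.620224952697754), 2440, np.float64(69.91212260027271))
can top (((633.2379760742188, -4.081487655639648), (31.869178771972656, 32.92192840576172), 32.9740104675293), 161, np.float64(169.1402877861383))
bottle [430.02901991 226.01330286  83.50627446] [457.84324465 254.73565595 143.38721869] [408.46470749 207.9101554   30.08579313]
cup [439.18680724 149.80063506  70.97957911] [467.30754958 177.82823728 127.44862476] [398.19134683 108.89128622  30.25447988]
[(array([ 14,  10,  88,  49, 359], dtype=int32), array([222.98328691, 225.53760446])), (array([ 75,  21,  13,  13, 131], dtype=int32), array([241.03053435, 206.67175573])), (array([50, 28,  8,  9, 58], dtype=int32), array([213.5862069 , 211.87931034])), (array([ 21,  31,  11,  12, 107], dtype=int32), array([185.95327103, 216.91588785]))]
346 196 [ 607. -140.   84.];346 200 [ 598. -140.   75.];346 204 [ 580. -139.  105.];346 208 [ 560. -138.  147.];346 212 [ 544. -137.  175.];346 216 [ 530. -136.  196.];346 220 [ 532. -138.  132.];346 224 [ 5
[... 271 characters left out ...]
77 208 [ 574. -222.   87.];377 212 [ 556. -218.  124.];377 216 [ 541. -216.  144.];377 220 [ 525. -214.  174.];377 224 [ 519. -216.  150.];377 228 [ 505. -214.  170.];377 232 [ 518. -225.   39.];377 236 [ 507. -225.   40.];377 240 [ 502. -228.    5.];377 244 [ 491. -228.    6.];377 248 [ 481. -229.   -6.];
406 196 [ 603. -296.  104.];406 200 [ 596. -298.   91.];406 204 [ 586. -298.   86.];406 208 [ 575. -298.   85.];406 212 [ 564. -298.   87.];406 216 [ 549. -295.  110.];406 220 [ 533. -290.  138.];406 224 [ 518. -287.  163.];406 228 [ 503. -283.  187.];406 232 [ 488. -279.  217.];406 236 [ 475. -276.  237.];406 240 [ 474. -283.  185.];406 244 [ 461. -280.  204.];406 248 [ 481. -309.    3.];
```

View pics/crop.png

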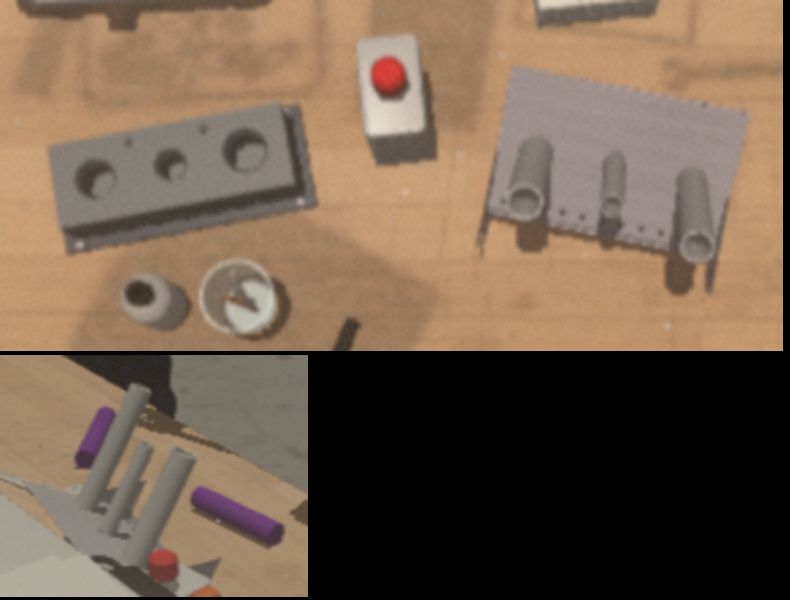

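The crop shows, left to right on the rack, the 34, 22 and 30 mm tubes. The stand's small bore is in the middle and its largest is on the right (y = -75). Next I fit the tube axes and the stand.

Run:
```python
from h import *
from scipy.optimize import least_squares as LS
P=np.load("topP.npy");S=np.load("sideP.npy")
A=P.reshape(-1,3);A=A[~np.isnan(A).any(1)];B=S.reshape(-1,3);B=B[~np.isnan(B).any(1)]
# stand top
m=np.zeros(P.shape[:2],bool);m[180:250,160:275]=1
q=P[m&(np.abs(P[...,2]-71)<5)];r=cv2.minAreaRect(q[:,:2].astype(np.float32));print("stand",r,len(q))
qs=B[(np.abs(B[:,2]-71)<5)&(np.linalg.norm(B[:,:2]-[535,205],axis=1)<135)]
print("stand side",cv2.minAreaRect(qs[:,:2].astype(np.float32)),len(qs),np.median(qs[:,2]))
# holes cast on z=71: contour of holes in top-mask
k=(np.abs(P[...,2]-71)<6).astype(np.uint8)[180:250,160:275]
c,h=cv2.findContours(k,cv2.RETR_CCOMP,cv2.CHAIN_APPROX_NONE)
for ci,hi in zip(c,h[0]):
    if hi[3]>=0 and cv2.contourArea(ci)>20:
        pts=np.array([P[v+180,u+160] for u,v in ci[:,0]]);pts=pts[np.abs(pts[:,2]-71)<6]
        print("hole",cv2.minEnclosingCircle(pts[:,:2].astype(np.float32)))
# rack plane
dirs=None
for n,X in(("top",A),("side",B)):
    g=X[(X[:,0]>540)&(X[:,0]<650)&(X[:,1]>-330)&(X[:,1]<-110)&(X[:,2]>45)&(X[:,2]<130)]
    best=0;rng=np.random.default_rng(0)
    for _ in range(500):
        a,b,c_=g[rng.choice(len(g),3)];nn=np.cross(b-a,c_-a);nn/=np.linalg.norm(nn)+1e-9
        i=np.abs((g-a)@nn)<3
        if i.sum()>best:best=i.sum();bi=i
    h_=g[bi];nn=np.linalg.svd(h_-h_.mean(0))[2][2];nn*=np.sign(nn[2]);print(n,"plane",nn,h_.mean(0),best,"tilt",np.degrees(np.arccos(nn[2])),"yaw",np.degrees(np.arctan2(-nn[1],-nn[0])))
    if dirs is None:dirs=nn;pl=h_.mean(0)
for nm,R,L,mid in(("34",17,155,(552,-138,150)),("22",11,130,(545,-216,140)),("30",15,180,(515,-287,160))):
  for src,X in(("top",A),("side",B),("both",np.r_[A,B])):
    p0=np.array(mid,float);d=dirs.copy()
    x=None
    for it in range(4):
        w=X-p0;t=w@d;rad=np.linalg.norm(w-t[:,None]*d,axis=1)
        hgt=(X-pl)@dirs
        s=X[(rad<R+(12 if it==0 else 6 if it==1 else 4))&(rad>R-(12 if it==0 else 5))&(hgt>12)&(hgt<L+10)]
        e1=np.cross(d,[0,1,0]);e1/=np.linalg.norm(e1);e2=np.cross(d,e1);p00,d0=p0,d
        def ax(v):
            dd=d0+v[2]*e1+v[3]*e2;return p00+v[0]*e1+v[1]*e2,dd/np.linalg.norm(dd)
        def f(v):
            p,dd=ax(v);w=s-p;return np.linalg.norm(np.cross(w,dd),axis=1)-R
        v=LS(f,[0,0,0,0],loss="soft_l1").x;p0,d=ax(v)
    t=(s-p0)@d
    top=p0+d*np.percentile(t,98);k=(pl-p0)@dirs/(d@dirs);bot=p0+d*k
    print(nm,src,len(s),"rms",np.sqrt(np.mean(f([0,0,0,0])**2) ).round(2),"d",d.round(3),"top",top.round(1),"bot",bot.round(1),"bot+L",(bot+d*L).round(1))
```

```text
stand ((529.9072265625, 208.77764892578125), (160.77716064453125, 236.0644989013672), 11.634238243103027) 2093
stand side ((521.0143432617188, 221.35264587402344), (239.8272705078125, 207.02430725097656), 81.82577514648438) 1971 69.68380999183069
hole ((550.955078125, 288.9513854980469), 22.741098403930664)
hole ((566.1757202148438, 213.7095947265625), 18.73822784423828)
hole ((581.1722412109375, 142.41094970703125), 23.666872024536133)
top plane [-0.49853445  0.09369226  0.86179183] [ 595.86429296 -217.41066529   86.6046684 ] 2006 tilt 30.481630848698632 yaw -10.643751709998408
side plane [-0.48740358  0.09625666  0.86785506] [ 599.63413722 -227.39606369   89.4697122 ] 648 tilt 29.78966754404164 yaw -11.171508987716837
34 top 378 rms 1.57 d [-0.481  0.094  0.872] top [ 506.1 -130.8  208.1] bot [ 581.9 -145.7   70.7] bot+L [ 507.4 -131.   205.8]
34 side 583 rms 2.15 d [-0.491  0.09   0.867] top [ 506.1 -128.9  203.6] bot [ 581.6 -142.8   70.2] bot+L [ 505.5 -128.8  204.6]
34 both 934 rms 2.01 d [-0.483  0.086  0.871] top [ 506.2 -130.4  206.7] bot [ 581.8 -143.8   70.5] bot+L [ 506.9 -130.5  205.5]
22 top 181 rms 1.04 d [-0.478  0.1    0.873] top [ 507.5 -210.1  188.4] bot [ 570.8 -223.3   72.7] bot+L [ 508.7 -210.4  186.2]
22 side 282 rms 2.12 d [-0.485  0.105  0.868] top [ 508.1 -207.8  183.5] bot [ 570.3 -221.2   72.3] bot+L [ 507.2 -207.6  185.1]
22 both 458 rms 1.91 d [-0.478  0.102  0.872] top [ 507.7 -208.9  187.1] bot [ 570.5 -222.3   72.5] bot+L [ 508.3 -209.   185.9]
30 top 271 rms 2.43 d [-0.646  0.058  0.762] top [ 460.6 -281.4  227.7] bot [ 580.7 -292.1   86. ] bot+L [ 464.5 -281.8  223. ]
30 side 521 rms 2.11 d [-0.497  0.108  0.861] top [ 464.1 -277.9  224.8] bot [ 553.2 -297.2   70.6] bot+L [ 463.7 -277.8  225.5]
30 both 899 rms 1.95 d [-0.493  0.095  0.865] top [ 464.1 -280.3  227.5] bot [ 553.4 -297.5   70.8] bot+L [ 464.7 -280.4  226.4]
```

```bash
cat >> h.py <<'E'
from scipy.spatial.transform import Rotation as Ro
TUBE={30:((464.7,-280.4,226.4),(-.493,.095,.865)),22:((508.3,-209,185.9),(-.478,.102,.872)),34:((506.9,-130.5,205.5),(-.483,.086,.871))}
BORE={30:(550.9,288.5),22:(566.1,215),34:(581.3,141.6)}
def rackR(d):
    z=-np.array(d)/np.linalg.norm(d); y=np.array([np.cos(-.187),np.sin(-.187),0]); y-=z*(y@z); y/=np.linalg.norm(y)
    return np.c_[np.cross(y,z),y,z]
def downR(yaw): return Ro.from_euler("xyz",[np.pi,0,yaw]).as_matrix()
YS=np.radians(101.65)
def go(*wps,start=None):
    """rows (rotvec deg, shift cm) from the present measured pose to each (pos,R)"""
    s=ctrl.sense() if start is None else None
    p,R=(np.array(s["tool_pos"]),Ro.from_euler("xyz",s["orientation"]).as_matrix()) if s else start
    if s: print("t",round(s["t"],2),"tcp",p.round(1),"F",s["force"].round(1),"open",round(s["opening"],3),"grip",round(s["grasp_force"],1),"J",s["joints"].round(2),"z",R[:,2].round(3))
    for q,Q in wps:
        r=Ro.from_matrix(R.T@Q).as_rotvec(degrees=True); x=R.T@(np.array(q)-p)/10
        print("  d:",r.round(1).tolist(),x.round(2).tolist())
def rack(n,off):
    t,d=map(np.array,TUBE[n]); d=d/np.linalg.norm(d); return (t+d*off,rackR(d))
E
python3 - <<'E'
from h import *
R=rack(30,0)[1]
go(((330,-330,310),R))
go(rack(30,55),start=((330,-330,310),R)); go(rack(30,-45),start=rack(30,55))
E
```

```text
t 0.1 tcp [ 213.  -533.6  230.5] F [ 0.1 -0.4 -0. ] open 0.999 grip 0.0 J [-1.31  0.28  1.51  0.    1.36 -0.12] z [-0.     0.002 -1.   ]
  d: [-27.7, 15.0, -56.2] [18.41, -14.58, -7.92]
  d: [0.0, 0.0, 0.0] [7.39, 6.46, 7.9]
  d: [0.0, 0.0, 0.0] [0.0, 0.0, 10.0]
```

Call:
{"fn": "move_arm", "kwargs": {"deltas": [[[-27.7,15,-56.2,18.4,-14.6,-7.9,6.5],[-27.7,15,-56.2,18.4,-14.6,-7.9,6.5],[-27.7,15,-56.2,18.4,-14.6,-7.9,6.5],[-27.7,15,-56.2,18.4,-14.6,-7.9,6.5],[-27.7,15,-56.2,18.4,-14.6,-7.9,6.5],[-27.7,15,-56.2,18.4,-14.6,-7.9,6.5],[-27.7,15,-56.2,18.4,-14.6,-7.9,6.5],[-27.7,15,-56.2,18.4,-14.6,-7.9,6.5],[-27.7,15,-56.2,18.4,-14.6,-7.9,6.5],[-27.7,15,-56.2,18.4,-14.6,-7.9,6.5]]]}}

```text
t: 0.93
tool_pos: [329.1, -329.2, 309.5]
orientation: [2.613, 0.004, 1.387]
force: [-0.2, -0.3, 0.4]
opening: 0.758
grasp_force: 0.0
```

Run:
```python
from h import *
go(rack(30,55))
```

```text
t 0.93 tcp [ 329.1 -329.2  309.5] F [-0.2 -0.3  0.4] open 0.758 grip 0.0 J [-1.32 -0.13  1.88  0.51  1.19 -1.28] z [ 0.495 -0.095 -0.864]
  d: [0.1, -0.0, 0.2] [7.31, 6.58, 7.92]
```

Call:
{"fn": "move_arm", "kwargs": {"deltas": [[[0,0,0,3.5,3.2,4,6.5],[0,0,0,7.3,6.5,7.9,6.5],[0,0,0,7.3,6.5,7.9,6.5],[0,0,0,7.3,6.5,7.9,6.5],[0,0,0,7.3,6.5,7.9,6.5],[0,0,0,7.3,6.5,7.9,6.5]]]}}

```text
t: 1.43
tool_pos: [437.7, -276.0, 274.2]
orientation: [2.615, 0.003, 1.386]
force: [-0.0, -0.6, 0.3]
opening: 0.765
grasp_force: 0.0
```

Run:
```python
from h import *
go(rack(30,-45))
for n in("top","side"):
    im,*_=cap(n); c=im[180:280,340:460] if n=="top" else im[130:240,215:345]
    cv2.imwrite(f"pics/pre_{n}.png",cv2.resize(c,(390,360),interpolation=cv2.INTER_CUBIC))
cv2.imwrite("pics/pre.png",np.hstack([cv2.imread("pics/pre_top.png"),cv2.imread("pics/pre_side.png")]))
```

```text
t 1.43 tcp [ 437.7 -276.   274.2] F [-0.  -0.6  0.3] open 0.765 grip 0.0 J [-0.95 -0.07  1.92  0.44  0.94 -0.97] z [ 0.493 -0.095 -0.865]
  d: [0.0, 0.0, 0.1] [0.08, -0.04, 10.0]
```

View pics/pre.png

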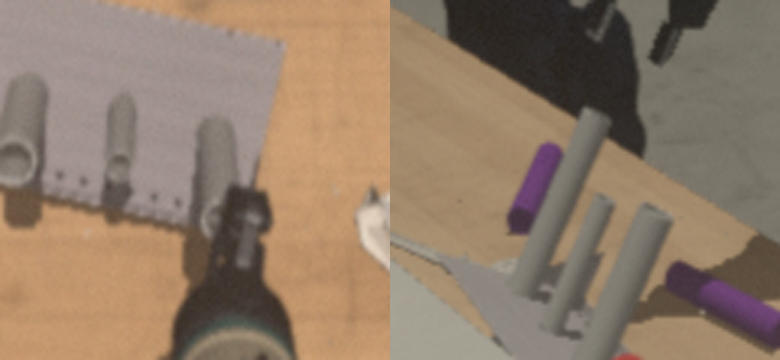

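The top crop shows the fingers at about (240,200), slightly right of the tube-30 axis at (212,220). The side crop shows the finger tips at (597,35) and (655,60). I measure that offset before descending.

Run:
```python
from h import *
s=ctrl.sense();p=s["tool_pos"];R=Ro.from_euler("xyz",s["orientation"]).as_matrix()
for n in("top","side"):
    im,P,T,f,c=cap(n);X=P.reshape(-1,3);u=(X-p)@R
    pc=np.linalg.inv(T)@np.r_[p,1];print(n,"tcp px",pc[0]/pc[2]*f+c["cx"],pc[1]/pc[2]*f+c["cy"])
    k=(np.abs(u[:,0])<60)&(np.abs(u[:,1])<80)&(u[:,2]>-45)&(u[:,2]<15)
    v=u[k]
    for lo,hi in((-80,0),(0,80)):
        w=v[(v[:,1]>lo)&(v[:,1]<hi)]
        if len(w):print(n,(lo,hi),len(w),"x",np.percentile(w[:,0],[5,50,95]).round(0),"y",np.percentile(w[:,1],[5,50,95]).round(0),"z",np.percentile(w[:,2],[5,50,95]).round(0))
    h=np.zeros(P.shape[:2],bool)
    # tube top px, tool coords
    k=(np.abs(u[:,0])<40)&(np.abs(u[:,1])<40)&(u[:,2]>58)&(u[:,2]<200);v=u[k];print(n,"tube",len(v),np.percentile(v,[5,50,95],axis=0).round(0).tolist())
```

```text
top tcp px 409.46179262482576 249.70411367722335
top (0, 80) 10 x [ 8. 11. 12.] y [33. 38. 39.] z [-29. -19. -11.]
top tube 252 [[-8.0, -13.0, 63.0], [6.0, 11.0, 118.0], [16.0, 15.0, 189.0]]
side tcp px 291.02832788288623 146.37540254020251
side (-80, 0) 97 x [-7.  8. 16.] y [-47. -37. -33.] z [-43. -26.  -9.]
side (0, 80) 97 x [-4.  8. 16.] y [30. 38. 45.] z [-42. -25.  -9.]
side tube 498 [[-0.0, -11.0, 64.0], [15.0, 6.0, 128.0], [22.0, 14.0, 192.0]]
```

The fingers and tube agree with the fit to about 2 mm; the visual offset was perspective. Descending and gripping.

Call:
{"fn": "move_arm", "kwargs": {"deltas": [[[0,0,0,0.1,0,2.5,6.5],[0,0,0,0.1,0,5,6.5],[0,0,0,0.1,0,7.5,6.5],[0,0,0,0.1,0,10,6.5],[0,0,0,0.1,0,10,6.5],[0,0,0,0.1,0,10,6.5]]], "grip_force": 60}}

```text
t: 2.13
tool_pos: [486.5, -285.6, 187.3]
orientation: [2.616, 0.002, 1.383]
force: [0.7, -1.5, 0.5]
opening: 0.761
grasp_force: 0.0
```

Call:
{"fn": "move_arm", "kwargs": {"deltas": [[[0,0,0,0,0,0,0],[0,0,0,0,0,0,0],[0,0,0,0,0,0,0],[0,0,0,0,0,0,0],[0,0,0,0,0,0,0],[0,0,0,0,0,0,0],[0,0,0,0,0,0,0],[0,0,0,0,0,0,0]]], "grip_force": 60}}

```text
t: 2.8
tool_pos: [487.4, -285.8, 190.0]
orientation: [2.612, 0.006, 1.384]
force: [-4.6, 0.7, 6.8]
opening: 0.341
grasp_force: 59.0
```

Run:
```python
from h import *
s=ctrl.sense();p=s["tool_pos"];R=Ro.from_euler("xyz",s["orientation"]).as_matrix()
print(s["opening"]*85.4,s["grasp_force"],p,s["force"],s["ft_torque"])
go((p-R[:,2]*110,R),(p-R[:,2]*110+[0,0,100],R))
```

```text
29.07936964215532 59.007595008588396 [ 487.41216139 -285.83511598  190.04625734] [-4.57903049  0.74321486  6.80514873] [-0.00584254  0.53856482 -0.04411397]
t 2.8 tcp [ 487.4 -285.8  190. ] F [-4.6  0.7  6.8] open 0.341 grip 59.0 J [-0.86  0.08  2.    0.51  0.69 -1.01] z [ 0.496 -0.099 -0.863]
  d: [0.0, 0.0, 0.0] [0.0, 0.0, -11.0]
  d: [0.0, 0.0, 0.0] [-0.06, 5.05, -19.63]
```

Call:
{"fn": "move_arm", "kwargs": {"deltas": [[[0,0,0,0,0,-1.5,0],[0,0,0,0,0,-3.5,0],[0,0,0,0,0,-5.5,0],[0,0,0,0,0,-7.5,0],[0,0,0,0,0,-9.5,0],[0,0,0,0,0,-11.5,0],[0,0,0,0,2,-14.5,0],[0,0,0,0,4,-18,0],[0,0,0,0,5,-19.6,0],[0,0,0,0,5,-19.6,0]]]}}

```text
t: 3.63
tool_pos: [434.4, -275.9, 389.6]
orientation: [2.605, 0.011, 1.384]
force: [0.4, 0.2, -0.3]
opening: 0.339
grasp_force: 60.4
```

Run:
```python
from h import *
s=ctrl.sense();print(s["opening"]*85.4,s["grasp_force"])
R=downR(YS)
go(((430,0,400),R)); go(((535,285,400),R),start=((430,0,400),R))
```

```text
28.958702757064117 60.41392831422854
t 3.63 tcp [ 434.4 -275.9  389.6] F [ 0.4  0.2 -0.3] open 0.339 grip 60.4 J [-0.96 -0.13  1.7   0.39  1.19 -0.85] z [ 0.501 -0.105 -0.859]
  d: [30.2, 6.6, -21.7] [27.02, -4.1, -4.0]
  d: [0.0, 0.0, 0.0] [25.79, 16.04, 0.0]
```

Call:
{"fn": "move_arm", "kwargs": {"deltas": [[[30.2,6.6,-21.7,27,-4.1,-4,0],[30.2,6.6,-21.7,27,-4.1,-4,0],[30.2,6.6,-21.7,27,-4.1,-4,0],[30.2,6.6,-21.7,27,-4.1,-4,0],[30.2,6.6,-21.7,27,-4.1,-4,0],[30.2,6.6,-21.7,27,-4.1,-4,0],[30.2,6.6,-21.7,27,-4.1,-4,0],[30.2,6.6,-21.7,27,-4.1,-4,0],[30.2,6.6,-21.7,27,-4.1,-4,0]]]}}

```text
t: 4.38
tool_pos: [428.0, 2.8, 394.8]
orientation: [-3.135, -0.011, 1.779]
force: [0.2, -1.1, -0.8]
opening: 0.337
grasp_force: 60.3
```

Run:
```python
from h import *
go(((535,286,370),downR(YS)))
```

```text
t 4.38 tcp [428.    2.8 394.8] F [ 0.2 -1.1 -0.8] open 0.337 grip 60.3 J [-0.16  0.    1.44  0.01  1.71 -0.37] z [-0.009  0.009 -1.   ]
  d: [-0.4, -0.6, 0.3] [25.47, 16.34, 2.63]
```

Call:
{"fn": "move_arm", "kwargs": {"deltas": [[[-0.3,-0.5,0.3,25.4,16.3,2.6,0],[-0.3,-0.5,0.3,25.4,16.3,2.6,0],[-0.3,-0.5,0.3,25.4,16.3,2.6,0],[-0.3,-0.5,0.3,25.4,16.3,2.6,0],[-0.3,-0.5,0.3,25.4,16.3,2.6,0],[-0.3,-0.5,0.3,25.4,16.3,2.6,0],[-0.3,-0.5,0.3,25.4,16.3,2.6,0],[-0.3,-0.5,0.3,25.4,16.3,2.6,0],[-0.3,-0.5,0.3,25.4,16.3,2.6,0],[-0.3,-0.5,0.3,25.4,16.3,2.6,0]]]}}

```text
t: 5.22
tool_pos: [536.6, 282.0, 370.3]
orientation: [-3.139, 0.0, 1.769]
force: [-0.4, -0.7, -1.5]
opening: 0.335
grasp_force: 60.3
```

```bash
cat >> h.py <<'E'
from scipy.optimize import least_squares as LS
def held(R_,L,nviews=("top","side")):
    """fit the held tube (cylinder of known radius) below the TCP"""
    s=ctrl.sense();p=np.array(s["tool_pos"]);Rt=Ro.from_euler("xyz",s["orientation"]).as_matrix()
    out={}
    V={n:cap(n)[1].reshape(-1,3) for n in nviews}
    V["both"]=np.concatenate(list(V.values()))
    for n,X in V.items():
        u=(X-p)@Rt; u=u[~np.isnan(u).any(1)]; v=np.zeros(4)
        for tol in(14,7,4):
            ax=lambda v,z:np.c_[v[0]+v[2]*z,v[1]+v[3]*z]
            r=np.linalg.norm(u[:,:2]-ax(v,u[:,2]),axis=1)
            w=u[(np.abs(r-R_)<tol)&(u[:,2]>6)&(u[:,2]<L-20)]
            if len(w)<30: break
            v=LS(lambda v:np.linalg.norm(w[:,:2]-ax(v,w[:,2]),axis=1)-R_,v,loss="soft_l1").x
        k=(u[:,2]>0)&(u[:,2]<L)&(np.linalg.norm(u[:,:2]-ax(v,u[:,2]),axis=1)<R_+4)
        zb=np.percentile(u[k,2],98) if k.any() else np.nan
        d=Rt@np.array([v[2],v[3],1]);b=p+Rt@np.array([v[0]+v[2]*zb,v[1]+v[3]*zb,zb])
        print(n,len(w),"axis(tool) off/slope",v.round(3),"zbot",zb.round(0),"dir",(d/np.linalg.norm(d)).round(3),"bottom",b.round(1))
E
python3 - <<'E'
from h import *
held(15,180); go()
im,P,*_=cap("side"); np.save("sP1.npy",P)
k=im[200:380,260:460];cv2.imwrite("pics/hov30.png",cv2.resize(k,None,fx=3,fy=3,interpolation=cv2.INTER_CUBIC))
E
```

```text
top 268 axis(tool) off/slope [ 0.328 -0.63  -0.001  0.004] zbot 131.0 dir [ 0.001 -0.001 -1.   ] bottom [536.1 282.1 239.3]
side 760 axis(tool) off/slope [ 1.449 -0.623  0.004  0.007] zbot 132.0 dir [ 0.003  0.004 -1.   ] bottom [536.2 283.8 237.9]
both 1024 axis(tool) off/slope [ 1.005 -0.705  0.003  0.006] zbot 132.0 dir [ 0.002  0.003 -1.   ] bottom [536.1 283.2 238.1]
t 5.32 tcp [536.3 281.3 371.7] F [ 0.1  0.6 -0.9] open 0.333 grip 60.3 J [0.37 0.28 1.16 0.   1.7  0.17] z [-0.  0. -1.]
```

View pics/hov30.png

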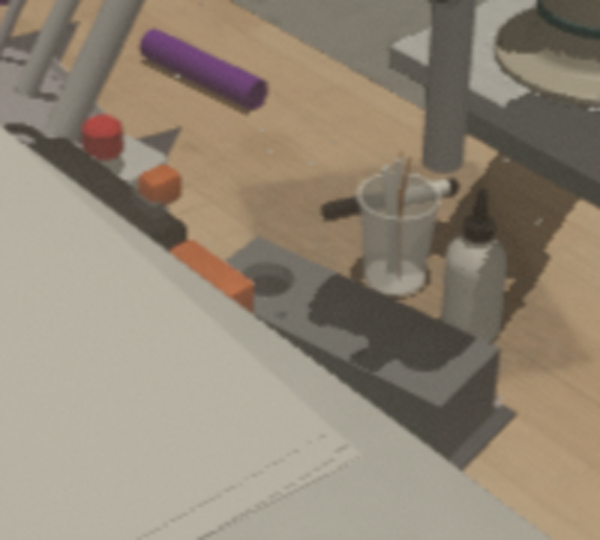

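The tube hangs coaxial with the tool. The side crop shows its bottom end at about (443,165), with the stand below it. I cross-check the bore positions from the side view.

Run:
```python
from h import *
for n in("side","top"):
    P=np.load(n+"P.npy");I=np.load(n+"I.npy")
    near=np.linalg.norm(P[...,:2]-[566,215],axis=-1)<130
    q=P[near&(np.abs(P[...,2]-70)<2.5)]
    zm=np.median(q[:,2])
    k=(near&(np.abs(P[...,2]-zm)<4)).astype(np.uint8)
    c,h=cv2.findContours(k,cv2.RETR_CCOMP,cv2.CHAIN_APPROX_NONE)
    print(n,"ztop",zm)
    for ci,hi in zip(c,h[0]):
        if hi[3]>=0 and cv2.contourArea(ci)>15:
            pts=np.array([P[v,u] for u,v in ci[:,0]])
            # algebraic circle fit
            A=np.c_[2*pts[:,:2],np.ones(len(pts))];s=np.linalg.lstsq(A,(pts[:,:2]**2).sum(1),rcond=None)[0]
            print(" hole",s[:2].round(1),"r",np.sqrt(s[2]+s[:2]@s[:2]).round(1),len(pts))
    # long edges: extents along stand axes
    ex=np.array([np.cos(.2033),np.sin(.2033)]);ey=np.array([-ex[1],ex[0]])
    w=P[near&(np.abs(P[...,2]-zm)<4)][:,:2]-[566,215]
    print(" x ext",np.percentile(w@ex,[.5,2,98,99.5]).round(1)," y ext",np.percentile(w@ey,[.5,2,98,99.5]).round(1))
```

```text
side ztop 69.73894694721491
 hole [552.8 293.4] r 19.9 42
 hole [568.1 220.4] r 16.7 33
 x ext [-120.4 -110.9   44.4   45.6]  y ext [-110.8 -104.7  120.   122.2]
top ztop 69.94868098677671
 hole [550.  288.5] r 20.4 48
 hole [565.8 211.7] r 17.9 49
 hole [580.3 142. ] r 21.9 52
 x ext [-118.7  -42.2   41.6   43.1]  y ext [-115.7 -112.9  114.8  117.8]
```

```bash
cat >> h.py <<'E'
BORE={30:(551.5,289.5),22:(566.7,216.2),34:(581.8,142.7)}
E
python3 - <<'E'
from h import *
R=downR(YS)
go((BORE[30]+(225,),R))
E
```

```text
t 5.37 tcp [536.3 281.3 372. ] F [-0.1 -0.9  0. ] open 0.334 grip 60.3 J [0.37 0.28 1.16 0.   1.7  0.17] z [ 0.     0.001 -1.   ]
  d: [0.0, -0.0, -0.4] [0.49, 1.65, 14.71]
```

Call:
{"fn": "move_arm", "kwargs": {"deltas": [[[0,0,-0.3,0.5,1.6,3,0],[0,0,-0.3,0.5,1.6,6,0],[0,0,-0.3,0.5,1.6,9,0],[0,0,-0.3,0.5,1.6,12,0],[0,0,-0.3,0.5,1.6,14,0],[0,0,-0.3,0.5,1.6,14.7,0],[0,0,-0.3,0.5,1.6,14.7,0],[0,0,-0.3,0.5,1.6,14.7,0],[0,0,-0.3,0.5,1.6,14.7,0]]]}}

```text
t: 6.12
tool_pos: [552.3, 291.7, 226.9]
orientation: [3.137, -0.002, 1.774]
force: [-0.5, -0.0, -1.2]
opening: 0.336
grasp_force: 60.3
```

Run:
```python
from h import *
R=downR(YS)
go((BORE[30]+(161,),R))
```

```text
t 6.12 tcp [552.3 291.7 226.9] F [-0.5 -0.  -1.2] open 0.336 grip 60.3 J [0.37 0.35 1.41 0.   1.38 0.17] z [ 0.004  0.003 -1.   ]
  d: [0.2, -0.1, 0.0] [-0.22, -0.15, 6.59]
```

Call:
{"fn": "move_arm", "kwargs": {"deltas": [[[0.2,0,0,-0.15,-0.1,0,0],[0.2,0,0,-0.15,-0.1,0.5,0],[0.2,0,0,-0.15,-0.1,1,0],[0.2,0,0,-0.15,-0.1,1.5,0],[0.2,0,0,-0.15,-0.1,2,0],[0.2,0,0,-0.15,-0.1,2.5,0],[0.2,0,0,-0.15,-0.1,3,0],[0.2,0,0,-0.15,-0.1,3,0]]]}}

```text
t: 6.78
tool_pos: [550.2, 289.9, 193.0]
orientation: [-3.137, -0.001, 1.775]
force: [0.1, -0.3, -1.3]
opening: 0.336
grasp_force: 60.3
```

Run:
```python
from h import *
R=downR(YS)
go((BORE[30]+(161,),R));print(ctrl.sense()["ft_torque"])
```

```text
t 6.78 tcp [550.2 289.9 193. ] F [ 0.1 -0.3 -1.3] open 0.336 grip 60.3 J [0.37 0.37 1.46 0.   1.32 0.17] z [-0.005 -0.    -1.   ]
  d: [-0.3, -0.1, 0.1] [-0.07, 0.13, 3.2]
[-0.08050267 -0.13981165 -0.00424638]
```

Call:
{"fn": "move_arm", "kwargs": {"deltas": [[[-0.2,0,0,0,0.1,0.4,0],[-0.2,0,0,0,0.1,0.8,0],[-0.2,0,0,0,0.1,1.2,0],[-0.2,0,0,0,0.1,1.6,0],[-0.2,0,0,0,0.1,2,0],[-0.2,0,0,0,0.1,2.2,0],[-0.2,0,0,0,0.1,2.4,0],[-0.2,0,0,0,0.1,2.4,0]]]}}

```text
t: 7.45
tool_pos: [551.0, 290.3, 170.0]
orientation: [-3.141, -0.001, 1.775]
force: [0.1, -0.8, -0.8]
opening: 0.333
grasp_force: 60.3
```

Run:
```python
from h import *
R=downR(YS)
go((BORE[30]+(161,),R));print(ctrl.sense()["ft_torque"])
```

```text
t 7.45 tcp [551.  290.3 170. ] F [ 0.1 -0.8 -0.8] open 0.333 grip 60.3 J [0.37 0.38 1.5  0.   1.26 0.17] z [-0.001  0.001 -1.   ]
  d: [-0.0, -0.1, 0.1] [-0.09, 0.03, 0.9]
[-0.03804998  0.03545676 -0.05319843]
```

Call:
{"fn": "move_arm", "kwargs": {"deltas": [[[0,0,0,0,0,0.2,0],[0,0,0,0,0,0.4,0],[0,0,0,0,0,0.6,0],[0,0,0,0,0,0.7,0],[0,0,0,0,0,0.8,0],[0,0,0,0,0,0.8,0]]]}}

```text
t: 7.95
tool_pos: [551.1, 290.4, 162.2]
orientation: [-3.141, -0.001, 1.775]
force: [-0.1, -0.8, -0.6]
opening: 0.336
grasp_force: 60.4
```

Call:
{"fn": "move_arm", "kwargs": {"deltas": [[[0,0,0,0,0,0.1,0],[0,0,0,0,0,0.2,0],[0,0,0,0,0,0.2,0]]]}}

```text
t: 8.2
tool_pos: [551.5, 290.6, 161.8]
orientation: [3.14, -0.002, 1.775]
force: [-1.2, -0.1, 4.2]
opening: 0.337
grasp_force: 60.9
```

Contact at TCP 162, where the bore floor is expected. Releasing and retreating.

Call:
{"fn": "move_arm", "kwargs": {"deltas": [[[0,0,0,0,0,0,3.6],[0,0,0,0,0,0,5],[0,0,0,0,0,0,5.5],[0,0,0,0,0,0,5.5],[0,0,0,0,0,0,5.5]]]}}

```text
t: 8.62
tool_pos: [551.2, 290.4, 160.3]
orientation: [-3.141, -0.002, 1.775]
force: [0.4, -0.5, -0.3]
opening: 0.645
grasp_force: 0.0
```

Call:
{"fn": "move_arm", "kwargs": {"deltas": [[[0,0,0,0,0,-1.5,5.5],[0,0,0,0,0,-4,5.5],[0,0,0,0,0,-7,5.5],[0,0,0,0,0,-11,5.5],[0,0,0,0,0,-14,5.5],[0,0,0,0,0,-14,5.5]]]}}

```text
t: 9.12
tool_pos: [554.3, 291.4, 308.2]
orientation: [3.128, -0.004, 1.775]
force: [0.1, -0.8, 1.0]
opening: 0.644
grasp_force: 0.0
```

```bash
cat >> h.py <<'E'
def standing(n,R_,L):
    import itertools
    for v in("top","side"):
        X=cap(v)[1].reshape(-1,3);b=np.array(BORE[n])
        w=X[(np.linalg.norm(X[:,:2]-b,axis=1)<R_+8)&(X[:,2]>80)&(X[:,2]<240)]
        zt=np.percentile(w[:,2],98)
        f=lambda q:np.linalg.norm(w[:,:2]-np.c_[q[0]+q[2]*(w[:,2]-26),q[1]+q[3]*(w[:,2]-26)],axis=1)-R_
        print(n,v,len(w),"top z",zt.round(1),"expect",26+L,"base/slope",LS(f,[*b,0,0],loss="soft_l1").x.round(3))
E
python3 - <<'E'
from h import *
standing(30,15,180)
R=rack(22,0)[1]
go(((440,0,340),R)); go(rack(22,60),start=((440,0,340),R))
E
```

```text
30 top 313 top z 207.0 expect 206 base/slope [ 5.51717e+02  2.91138e+02 -6.00000e-03 -6.00000e-03]
30 side 701 top z 205.0 expect 206 base/slope [5.50970e+02 2.92913e+02 5.00000e-03 5.00000e-03]
t 9.22 tcp [551.9 290.4 302. ] F [ 0.4 -0.2 -1.1] open 0.645 grip 0.0 J [0.37 0.32 1.27 0.   1.55 0.17] z [ 0.003  0.003 -1.   ]
  d: [-28.6, -6.6, 21.7] [-26.16, -16.83, -3.91]
  d: [0.0, 0.0, 0.0] [-19.06, 1.59, 12.84]
```

Call:
{"fn": "move_arm", "kwargs": {"deltas": [[[0,0,0,-7,-6.5,-3,5],[-28.6,-6.6,21.7,-26.2,-16.8,-3.9,5],[-28.6,-6.6,21.7,-26.2,-16.8,-3.9,5],[-28.6,-6.6,21.7,-26.2,-16.8,-3.9,5],[-28.6,-6.6,21.7,-26.2,-16.8,-3.9,5],[-28.6,-6.6,21.7,-26.2,-16.8,-3.9,5],[-28.6,-6.6,21.7,-26.2,-16.8,-3.9,5],[-28.6,-6.6,21.7,-26.2,-16.8,-3.9,5],[-28.6,-6.6,21.7,-26.2,-16.8,-3.9,5],[-28.6,-6.6,21.7,-26.2,-16.8,-3.9,5]]]}}

```text
t: 10.05
tool_pos: [438.8, -1.7, 337.7]
orientation: [2.635, 0.014, 1.38]
force: [0.2, 0.2, 0.0]
opening: 0.589
grasp_force: 0.0
```

Run:
```python
from h import *
go(rack(22,60))
```

```text
t 10.05 tcp [438.8  -1.7 337.7] F [0.2 0.2 0. ] open 0.589 grip 0.0 J [-0.13 -0.25  1.89 -0.05  0.99  0.08] z [ 0.474 -0.104 -0.874]
  d: [-0.2, 0.2, -0.2] [-18.84, 1.9, 12.73]
```

Call:
{"fn": "move_arm", "kwargs": {"deltas": [[[0,0,0,-4,0.4,0,5],[0,0,0,-8,0.8,0,5],[0,0,0,-12,1.2,1,5],[0,0,0,-15.5,1.6,3,5],[0,0,0,-18.8,1.9,6,5],[0,0,0,-18.8,1.9,9.5,5],[0,0,0,-18.8,1.9,12.7,5],[0,0,0,-18.8,1.9,12.7,5],[0,0,0,-18.8,1.9,12.7,5]]]}}

```text
t: 10.8
tool_pos: [481.8, -199.5, 236.6]
orientation: [2.64, 0.011, 1.386]
force: [-0.4, -0.2, -0.4]
opening: 0.587
grasp_force: 0.0
```

Run:
```python
from h import *
go(rack(22,-40))
```

```text
t 10.8 tcp [ 481.8 -199.5  236.6] F [-0.4 -0.2 -0.4] open 0.587 grip 0.0 J [-0.69 -0.04  1.99  0.32  0.77 -0.69] z [ 0.471 -0.098 -0.877]
  d: [-0.5, -0.2, 0.0] [-0.41, 0.03, 9.79]
```

Call:
{"fn": "move_arm", "kwargs": {"deltas": [[[-0.4,-0.2,0,-0.3,0,0.5,5],[-0.4,-0.2,0,-0.3,0,2.5,5],[-0.4,-0.2,0,-0.3,0,5,5],[-0.4,-0.2,0,-0.3,0,7.5,5],[-0.4,-0.2,0,-0.3,0,9.8,5],[-0.4,-0.2,0,-0.3,0,9.8,5],[-0.4,-0.2,0,-0.3,0,9.8,5]]]}}

```text
t: 11.38
tool_pos: [528.4, -213.7, 155.1]
orientation: [2.626, 0.018, 1.383]
force: [-0.4, -0.2, 0.3]
opening: 0.585
grasp_force: 0.0
```

Call:
{"fn": "move_arm", "kwargs": {"deltas": [[[0,0,0,0,0,0,0],[0,0,0,0,0,0,0],[0,0,0,0,0,0,0],[0,0,0,0,0,0,0],[0,0,0,0,0,0,0],[0,0,0,0,0,0,0],[0,0,0,0,0,0,0]]], "grip_force": 60}}

```text
t: 11.97
tool_pos: [528.4, -214.8, 156.8]
orientation: [2.623, 0.019, 1.381]
force: [-3.5, 2.5, 6.8]
opening: 0.243
grasp_force: 58.7
```

Run:
```python
from h import *
s=ctrl.sense();p=s["tool_pos"];R=Ro.from_euler("xyz",s["orientation"]).as_matrix()
print(s["opening"]*85.4,s["ft_torque"])
go((p-R[:,2]*110,R),(p-R[:,2]*110+[0,0,100],R))
```

```text
20.713718565140983 [ 0.19838144 -0.02243764  0.10543764]
t 11.97 tcp [ 528.4 -214.8  156.8] F [-3.5  2.5  6.8] open 0.243 grip 58.7 J [-0.64  0.12  2.06  0.41  0.52 -0.77] z [ 0.484 -0.11  -0.868]
  d: [0.0, 0.0, 0.0] [0.0, 0.0, -11.0]
  d: [0.0, 0.0, 0.0] [-0.19, 4.96, -19.68]
```

Call:
{"fn": "move_arm", "kwargs": {"deltas": [[[0,0,0,0,0,-1.5,0],[0,0,0,0,0,-3.5,0],[0,0,0,0,0,-5.5,0],[0,0,0,0,0,-7.5,0],[0,0,0,0,0,-9.5,0],[0,0,0,0,0,-11.5,0],[0,0,0,0,2.5,-15.5,0],[0,0,0,0,5,-19.7,0],[0,0,0,-0.2,6,-21.7,0],[0,0,0,-0.2,6,-21.7,0]]]}}

```text
t: 12.8
tool_pos: [477.3, -204.7, 383.7]
orientation: [2.61, 0.026, 1.381]
force: [0.4, -0.0, 0.7]
opening: 0.24
grasp_force: 59.3
```

Run:
```python
from h import *
R=downR(YS)
go(((470,20,350),R))
```

```text
t 12.8 tcp [ 477.3 -204.7  383.7] F [ 0.4 -0.   0.7] open 0.24 grip 59.3 J [-0.7  -0.14  1.72  0.26  1.1  -0.59] z [ 0.494 -0.118 -0.861]
  d: [29.8, 7.4, -21.6] [22.01, -5.69, -0.11]
```

Call:
{"fn": "move_arm", "kwargs": {"deltas": [[[29.8,7.4,-21.6,22,-5.7,0,0],[29.8,7.4,-21.6,22,-5.7,0,0],[29.8,7.4,-21.6,22,-5.7,0,0],[29.8,7.4,-21.6,22,-5.7,0,0],[29.8,7.4,-21.6,22,-5.7,0,0],[29.8,7.4,-21.6,22,-5.7,0,0],[29.8,7.4,-21.6,22,-5.7,0,0],[29.8,7.4,-21.6,22,-5.7,0,0]]]}}

```text
t: 13.47
tool_pos: [467.0, 23.4, 340.4]
orientation: [-3.128, -0.013, 1.777]
force: [-0.5, -0.9, -1.1]
opening: 0.238
grasp_force: 59.2
```

```bash
cat >> h.py <<'E'
BORE={30:(551.2,290.5),22:(566.5,217),34:(581.5,143.5)}
E
python3 - <<'E'
from h import *
go(((566.5,214,300),downR(YS)))
E
```

```text
t 13.47 tcp [467.   23.4 340.4] F [-0.5 -0.9 -1.1] open 0.238 grip 59.2 J [-0.11  0.07  1.5   0.01  1.59 -0.31] z [-0.016  0.01  -1.   ]
  d: [-0.8, -0.8, 0.2] [16.57, 13.7, 4.07]
```

Call:
{"fn": "move_arm", "kwargs": {"deltas": [[[-0.4,-0.6,0.2,16.6,13.7,4,0],[-0.4,-0.6,0.2,16.6,13.7,4,0],[-0.4,-0.6,0.2,16.6,13.7,4,0],[-0.4,-0.6,0.2,16.6,13.7,4,0],[-0.4,-0.6,0.2,16.6,13.7,4,0],[-0.4,-0.6,0.2,16.6,13.7,4,0],[-0.4,-0.6,0.2,16.6,13.7,4,0],[-0.4,-0.6,0.2,16.6,13.7,4,0]]]}}

```text
t: 14.13
tool_pos: [566.6, 211.7, 301.6]
orientation: [-3.135, -0.002, 1.77]
force: [-0.6, -0.5, 0.3]
opening: 0.243
grasp_force: 59.2
```

Run:
```python
from h import *
held(11,130); go((BORE[22]+(178,),downR(YS)))
```

```text
top 100 axis(tool) off/slope [ 0.361 -0.598  0.01  -0.009] zbot 93.0 dir [-0.017  0.009 -1.   ] bottom [564.4 212.7 208.4]
side 333 axis(tool) off/slope [ 1.598 -0.284  0.014 -0.012] zbot 92.0 dir [-0.021  0.012 -1.   ] bottom [564.1 214.3 209.3]
both 434 axis(tool) off/slope [ 1.204 -0.33   0.013 -0.012] zbot 93.0 dir [-0.021  0.011 -1.   ] bottom [564.1 213.8 208.6]
t 14.23 tcp [566.5 211.1 302.5] F [-0.4 -0.7 -0.2] open 0.24 grip 59.2 J [0.24 0.29 1.3  0.   1.55 0.04] z [-0.005  0.001 -1.   ]
  d: [-0.3, -0.1, -0.3] [0.55, 0.18, 12.45]
```

Call:
{"fn": "move_arm", "kwargs": {"deltas": [[[-0.8,-0.8,-0.3,0.5,0.2,3,0],[-0.8,-0.8,-0.3,0.5,0.2,6,0],[-0.8,-0.8,-0.3,0.5,0.2,9,0],[-0.8,-0.8,-0.3,0.5,0.2,11,0],[-0.8,-0.8,-0.3,0.5,0.2,12.2,0],[-0.8,-0.8,-0.3,0.5,0.2,12.2,0],[-0.8,-0.8,-0.3,0.5,0.2,12.2,0],[-0.8,-0.8,-0.3,0.5,0.2,12.2,0]]]}}

```text
t: 14.9
tool_pos: [567.9, 218.1, 181.5]
orientation: [3.13, 0.011, 1.775]
force: [-0.7, 0.5, -0.2]
opening: 0.24
grasp_force: 59.2
```

Run:
```python
from h import *
held(11,130); go((BORE[22]+(120,),downR(YS)))
```

```text
top 76 axis(tool) off/slope [ 0.163 -1.542  0.011  0.004] zbot 123.0 dir [ 0.016  0.004 -1.   ] bottom [568.3 218.4  58.5]
side 293 axis(tool) off/slope [ 2.814  0.629  0.011 -0.022] zbot 128.0 dir [-0.01  -0.002 -1.   ] bottom [566.7 220.7  53.9]
both 369 axis(tool) off/slope [ 1.827  0.099  0.018 -0.017] zbot 126.0 dir [-0.007  0.006 -1.   ] bottom [566.8 220.6  55. ]
t 15.0 tcp [568.1 218.6 181.6] F [ 1.  -0.6 -0.4] open 0.24 grip 59.2 J [ 0.26  0.35  1.52 -0.01  1.26  0.06] z [ 0.014 -0.008 -1.   ]
  d: [0.7, 0.6, 0.1] [-0.06, -0.26, 6.15]
```

Call:
{"fn": "move_arm", "kwargs": {"deltas": [[[0,0,0,-0.1,-0.1,0,0],[0,0,0,-0.1,-0.1,0.4,0],[0,0,0,-0.1,-0.1,0.8,0],[0,0,0,-0.1,-0.1,1.2,0],[0,0,0,-0.1,-0.1,1.6,0],[0,0,0,-0.1,-0.1,2,0],[0,0,0,-0.1,-0.1,2.4,0],[0,0,0,-0.1,-0.1,2.8,0],[0,0,0,-0.1,-0.1,2.8,0]]]}}

```text
t: 15.75
tool_pos: [566.1, 217.4, 150.4]
orientation: [3.135, 0.011, 1.777]
force: [0.4, -0.2, -0.8]
opening: 0.242
grasp_force: 59.2
```

Run:
```python
from h import *
go((BORE[22]+(120,),downR(YS)));print(ctrl.sense()["ft_torque"])
```

```text
t 15.75 tcp [566.1 217.4 150.4] F [ 0.4 -0.2 -0.8] open 0.242 grip 59.2 J [ 0.26  0.37  1.57 -0.01  1.2   0.06] z [ 0.009 -0.01  -1.   ]
  d: [0.4, 0.6, 0.1] [-0.01, 0.02, 3.04]
[-0.00562038  0.01005203  0.06094941]
```

Call:
{"fn": "move_arm", "kwargs": {"deltas": [[[0,0,0,0,0,0.4,0],[0,0,0,0,0,0.8,0],[0,0,0,0,0,1.2,0],[0,0,0,0,0,1.6,0],[0,0,0,0,0,2,0],[0,0,0,0,0,2.2,0],[0,0,0,0,0,2.2,0]]]}}

```text
t: 16.33
tool_pos: [566.4, 217.2, 128.8]
orientation: [3.134, 0.011, 1.777]
force: [0.7, 0.3, -0.7]
opening: 0.243
grasp_force: 59.2
```

Call:
{"fn": "move_arm", "kwargs": {"deltas": [[[0,0,0,0,0,0.2,0],[0,0,0,0,0,0.4,0],[0,0,0,0,0,0.6,0],[0,0,0,0,0,0.7,0],[0,0,0,0,0,0.7,0]]]}}

```text
t: 16.75
tool_pos: [566.7, 217.2, 122.3]
orientation: [3.134, 0.011, 1.777]
force: [1.0, 0.6, -0.4]
opening: 0.243
grasp_force: 59.2
```

Call:
{"fn": "move_arm", "kwargs": {"deltas": [[[0,0,0,0,0,0.1,0],[0,0,0,0,0,0.2,0],[0,0,0,0,0,0.3,0],[0,0,0,0,0,0.3,0]]]}}

```text
t: 17.08
tool_pos: [567.1, 217.3, 119.9]
orientation: [3.133, 0.011, 1.776]
force: [-1.6, -0.1, 0.8]
opening: 0.241
grasp_force: 59.5
```

Call:
{"fn": "move_arm", "kwargs": {"deltas": [[[0,0,0,0,0,0.1,0],[0,0,0,0,0,0.2,0],[0,0,0,0,0,0.2,0]]]}}

```text
t: 17.33
tool_pos: [567.2, 217.3, 119.8]
orientation: [3.131, 0.011, 1.777]
force: [-2.3, -0.4, 11.1]
opening: 0.236
grasp_force: 60.9
```

Call:
{"fn": "move_arm", "kwargs": {"deltas": [[[0,0,0,0,0,-0.1,2.8],[0,0,0,0,0,-0.1,4],[0,0,0,0,0,-0.1,4.5],[0,0,0,0,0,-0.1,4.5],[0,0,0,0,0,-0.1,4.5]]]}}

```text
t: 17.75
tool_pos: [566.8, 217.2, 118.1]
orientation: [3.134, 0.011, 1.776]
force: [-0.0, -0.2, -0.3]
opening: 0.529
grasp_force: 0.0
```

Call:
{"fn": "move_arm", "kwargs": {"deltas": [[[0,0,0,0,0,-1.5,4.5],[0,0,0,0,0,-4,4.5],[0,0,0,0,0,-7,5],[0,0,0,0,0,-11,6],[0,0,0,0,0,-15,6.5],[0,0,0,0,0,-18,6.5],[0,0,0,0,0,-18,6.5]]]}}

```text
t: 18.33
tool_pos: [568.2, 219.8, 306.2]
orientation: [3.119, 0.01, 1.776]
force: [1.3, 0.5, -0.5]
opening: 0.755
grasp_force: 0.0
```

Run:
```python
from h import *
standing(22,11,130)
go(((440,0,330),rack(34,0)[1]))
```

```text
22 top 133 top z 158.0 expect 156 base/slope [ 5.66860e+02  2.17786e+02 -6.00000e-03 -6.00000e-03]
22 side 285 top z 154.5 expect 156 base/slope [5.65495e+02 2.18687e+02 1.30000e-02 1.20000e-02]
t 18.43 tcp [565.6 219.  299.8] F [-0.1  0.2 -0.7] open 0.76 grip 0.0 J [ 0.26  0.29  1.32 -0.01  1.52  0.06] z [ 0.013 -0.008 -1.   ]
  d: [-28.3, -5.0, 22.2] [-18.91, -16.73, -3.01]
```

Tube 22 is home. On to tube 34.

Call:
{"fn": "move_arm", "kwargs": {"deltas": [[[0,0,0,-4,-4,-3,6.5],[-28.3,-5,22.2,-18.9,-16.7,-3,6.5],[-28.3,-5,22.2,-18.9,-16.7,-3,6.5],[-28.3,-5,22.2,-18.9,-16.7,-3,6.5],[-28.3,-5,22.2,-18.9,-16.7,-3,6.5],[-28.3,-5,22.2,-18.9,-16.7,-3,6.5],[-28.3,-5,22.2,-18.9,-16.7,-3,6.5],[-28.3,-5,22.2,-18.9,-16.7,-3,6.5],[-28.3,-5,22.2,-18.9,-16.7,-3,6.5]]]}}

```text
t: 19.18
tool_pos: [439.3, -0.4, 328.3]
orientation: [2.632, -0.005, 1.382]
force: [-0.7, 0.4, 0.8]
opening: 0.76
grasp_force: 0.0
```

Run:
```python
from h import *
go(rack(34,60))
```

```text
t 19.18 tcp [ 4.393e+02 -4.000e-01  3.283e+02] F [-0.7  0.4  0.8] open 0.76 grip 0.0 J [-0.15 -0.25  1.92 -0.02  0.97  0.05] z [ 0.48  -0.087 -0.873]
  d: [-0.2, 0.1, -0.0] [-11.58, 1.95, 9.1]
```

Call:
{"fn": "move_arm", "kwargs": {"deltas": [[[0,0,0,-4,0.6,0,6.5],[0,0,0,-8,1.2,1,6.5],[0,0,0,-11.5,1.9,3,6.5],[0,0,0,-11.5,1.9,6,6.5],[0,0,0,-11.5,1.9,9,6.5],[0,0,0,-11.5,1.9,9,6.5],[0,0,0,-11.5,1.9,9,6.5]]]}}

```text
t: 19.77
tool_pos: [479.0, -123.7, 256.9]
orientation: [2.637, -0.006, 1.385]
force: [0.1, 0.1, 0.4]
opening: 0.764
grasp_force: 0.0
```

Run:
```python
from h import *
go(rack(34,-45))
```

```text
t 19.77 tcp [ 479.  -123.7  256.9] F [0.1 0.1 0.4] open 0.764 grip 0.0 J [-0.51 -0.11  1.99  0.23  0.79 -0.45] z [ 0.476 -0.084 -0.875]
  d: [-0.5, -0.0, 0.1] [-0.19, 0.06, 10.39]
```

Call:
{"fn": "move_arm", "kwargs": {"deltas": [[[-0.4,0,0,-0.1,0,0.5,6.5],[-0.4,0,0,-0.1,0,2.5,6.5],[-0.4,0,0,-0.1,0,5,6.5],[-0.4,0,0,-0.1,0,7.5,6.5],[-0.4,0,0,-0.1,0,10,6.5],[-0.4,0,0,-0.1,0,10.4,6.5],[-0.4,0,0,-0.1,0,10.4,6.5]]]}}

```text
t: 20.35
tool_pos: [528.4, -133.1, 168.3]
orientation: [2.626, -0.005, 1.386]
force: [-0.3, -0.0, -0.4]
opening: 0.763
grasp_force: 0.0
```

Call:
{"fn": "move_arm", "kwargs": {"deltas": [[[0,0,0,0,0,0,0],[0,0,0,0,0,0,0],[0,0,0,0,0,0,0],[0,0,0,0,0,0,0],[0,0,0,0,0,0,0],[0,0,0,0,0,0,0],[0,0,0,0,0,0,0],[0,0,0,0,0,0,0]]], "grip_force": 60}}

```text
t: 21.02
tool_pos: [528.1, -134.2, 170.7]
orientation: [2.621, -0.003, 1.384]
force: [-4.9, 0.2, 6.5]
opening: 0.384
grasp_force: 59.1
```

Run:
```python
from h import *
go();s=ctrl.sense();print(s["opening"]*85.4)
```

```text
t 21.02 tcp [ 528.1 -134.2  170.7] F [-4.9  0.2  6.5] open 0.384 grip 59.1 J [-0.47  0.06  2.08  0.3   0.52 -0.51] z [ 0.489 -0.09  -0.868]
32.760134626598756
```

Call:
{"fn": "move_arm", "kwargs": {"deltas": [[[0,0,0,0,0,-1.5,0],[0,0,0,0,0,-3.5,0],[0,0,0,0,0,-5.5,0],[0,0,0,0,0,-7.5,0],[0,0,0,0,0,-9.5,0],[0,0,0,0,0,-11.5,0],[0,0,0,0,2.5,-15.5,0],[0,0,0,0,5,-19.7,0],[0,0,0,-0.2,6,-21.7,0],[0,0,0,-0.2,6,-21.7,0]]]}}

```text
t: 21.85
tool_pos: [476.1, -128.7, 397.7]
orientation: [2.606, 0.002, 1.383]
force: [0.9, -0.3, 0.3]
opening: 0.381
grasp_force: 61.0
```

Run:
```python
from h import *
go(((470,20,380),downR(YS)))
```

```text
t 21.85 tcp [ 476.1 -128.7  397.7] F [ 0.9 -0.3  0.3] open 0.381 grip 61.0 J [-0.54 -0.2   1.73  0.19  1.11 -0.39] z [ 0.501 -0.097 -0.86 ]
  d: [30.2, 6.1, -21.9] [14.49, -3.8, -0.22]
```

Call:
{"fn": "move_arm", "kwargs": {"deltas": [[[30.2,6.1,-21.9,14.5,-3.8,-0.2,0],[30.2,6.1,-21.9,14.5,-3.8,-0.2,0],[30.2,6.1,-21.9,14.5,-3.8,-0.2,0],[30.2,6.1,-21.9,14.5,-3.8,-0.2,0],[30.2,6.1,-21.9,14.5,-3.8,-0.2,0],[30.2,6.1,-21.9,14.5,-3.8,-0.2,0],[30.2,6.1,-21.9,14.5,-3.8,-0.2,0],[30.2,6.1,-21.9,14.5,-3.8,-0.2,0]]]}}

```text
t: 22.52
tool_pos: [466.8, 22.3, 370.0]
orientation: [-3.128, -0.012, 1.775]
force: [0.9, -0.1, 0.0]
opening: 0.381
grasp_force: 60.9
```

Run:
```python
from h import *
go(((581.5,142,320),downR(YS)))
```

```text
t 22.52 tcp [466.8  22.3 370. ] F [ 0.9 -0.1  0. ] open 0.381 grip 60.9 J [-0.11  0.07  1.43  0.01  1.66 -0.31] z [-0.016  0.009 -1.   ]
  d: [-0.8, -0.7, 0.1] [9.33, 13.74, 4.92]
```

Call:
{"fn": "move_arm", "kwargs": {"deltas": [[[-0.4,-0.5,0.1,9.3,13.7,4.9,0],[-0.4,-0.5,0.1,9.3,13.7,4.9,0],[-0.4,-0.5,0.1,9.3,13.7,4.9,0],[-0.4,-0.5,0.1,9.3,13.7,4.9,0],[-0.4,-0.5,0.1,9.3,13.7,4.9,0],[-0.4,-0.5,0.1,9.3,13.7,4.9,0],[-0.4,-0.5,0.1,9.3,13.7,4.9,0],[-0.4,-0.5,0.1,9.3,13.7,4.9,0]]]}}

```text
t: 23.18
tool_pos: [580.0, 140.3, 322.1]
orientation: [-3.136, -0.003, 1.773]
force: [0.5, 0.5, -0.9]
opening: 0.381
grasp_force: 61.0
```

Run:
```python
from h import *
held(17,155); go((BORE[34]+(198,),downR(YS)))
```

```text
top 165 axis(tool) off/slope [-0.435 -0.946 -0.012  0.003] zbot 112.0 dir [-0.001 -0.01  -1.   ] bottom [579.  138.6 210.4]
side 598 axis(tool) off/slope [ 1.165  0.044 -0.005 -0.008] zbot 112.0 dir [-0.012 -0.005 -1.   ] bottom [578.4 140.9 210.1]
both 761 axis(tool) off/slope [ 0.738 -0.324 -0.008 -0.005] zbot 112.0 dir [-0.009 -0.007 -1.   ] bottom [578.4 140.2 210.2]
t 23.28 tcp [580.2 140.3 322.4] F [ 0.1 -0.4 -0.6] open 0.379 grip 61.0 J [ 0.12  0.28  1.28  0.    1.59 -0.08] z [-0.005  0.002 -1.   ]
  d: [-0.3, -0.2, -0.1] [0.25, 0.25, 12.44]
```

Call:
{"fn": "move_arm", "kwargs": {"deltas": [[[-0.5,0.1,0,0.3,0.3,3,0],[-0.5,0.1,0,0.3,0.3,6,0],[-0.5,0.1,0,0.3,0.3,9,0],[-0.5,0.1,0,0.3,0.3,11,0],[-0.5,0.1,0,0.3,0.3,12,0],[-0.5,0.1,0,0.3,0.3,12,0],[-0.5,0.1,0,0.3,0.3,12,0],[-0.5,0.1,0,0.3,0.3,12,0]]]}}

```text
t: 23.95
tool_pos: [583.7, 145.2, 203.0]
orientation: [3.135, -0.005, 1.774]
force: [0.1, 0.5, -0.8]
opening: 0.382
grasp_force: 61.1
```

Run:
```python
from h import *
held(17,124); go((BORE[34]+(138,),downR(YS)))
```

```text
top 107 axis(tool) off/slope [-0.254 -0.8   -0.014 -0.001] zbot 111.0 dir [ 0.007 -0.008 -1.   ] bottom [583.8 144.   92.5]
side 476 axis(tool) off/slope [ 1.873 -0.306 -0.012 -0.003] zbot 113.0 dir [ 0.005 -0.007 -1.   ] bottom [583.6 146.2  90. ]
both 582 axis(tool) off/slope [ 1.262e+00 -6.470e-01 -1.000e-02 -1.000e-03] zbot 113.0 dir [ 0.006 -0.005 -1.   ] bottom [583.5 145.8  90.2]
t 24.05 tcp [583.7 145.4 202.8] F [-0.8  0.5 -0.3] open 0.382 grip 61.1 J [ 0.13  0.33  1.5   0.01  1.31 -0.08] z [ 0.005  0.006 -1.   ]
  d: [0.3, -0.3, -0.0] [-0.17, -0.29, 6.48]
```

Call:
{"fn": "move_arm", "kwargs": {"deltas": [[[0,0,0,-0.1,-0.2,0,0],[0,0,0,-0.1,-0.2,0.4,0],[0,0,0,-0.1,-0.2,0.8,0],[0,0,0,-0.1,-0.2,1.2,0],[0,0,0,-0.1,-0.2,1.6,0],[0,0,0,-0.1,-0.2,2,0],[0,0,0,-0.1,-0.2,2.4,0],[0,0,0,-0.1,-0.2,2.8,0],[0,0,0,-0.1,-0.2,2.8,0]]]}}

```text
t: 24.8
tool_pos: [580.4, 144.1, 171.6]
orientation: [3.141, -0.005, 1.774]
force: [-0.2, 0.1, -1.1]
opening: 0.387
grasp_force: 60.9
```

Run:
```python
from h import *
go((BORE[34]+(138,),downR(YS)));print(ctrl.sense()["ft_torque"])
```

```text
t 24.8 tcp [580.4 144.1 171.6] F [-0.2  0.1 -1.1] open 0.387 grip 60.9 J [ 0.12  0.35  1.55  0.01  1.24 -0.08] z [-0.     0.005 -1.   ]
  d: [0.0, -0.3, -0.0] [-0.1, 0.09, 3.36]
[-0.04954702 -0.04348748  0.00866887]
```

Call:
{"fn": "move_arm", "kwargs": {"deltas": [[[0,0,0,0,0.1,0.4,0],[0,0,0,0,0.1,0.8,0],[0,0,0,0,0.1,1.2,0],[0,0,0,0,0.1,1.6,0],[0,0,0,0,0.1,2,0],[0,0,0,0,0.1,2.4,0],[0,0,0,0,0.1,2.4,0]]]}}

```text
t: 25.38
tool_pos: [581.1, 144.4, 147.7]
orientation: [3.141, -0.005, 1.774]
force: [-0.1, 0.0, -1.3]
opening: 0.383
grasp_force: 60.9
```

Call:
{"fn": "move_arm", "kwargs": {"deltas": [[[0,0,0,0,0,0.2,0],[0,0,0,0,0,0.4,0],[0,0,0,0,0,0.6,0],[0,0,0,0,0,0.6,0]]]}}

```text
t: 25.72
tool_pos: [581.6, 144.5, 142.4]
orientation: [3.14, -0.005, 1.774]
force: [0.6, -0.6, -1.2]
opening: 0.378
grasp_force: 60.9
```

Call:
{"fn": "move_arm", "kwargs": {"deltas": [[[0,0,0,0,0,0.1,0],[0,0,0,0,0,0.2,0],[0,0,0,0,0,0.3,0],[0,0,0,0,0,0.3,0]]]}}

```text
t: 26.05
tool_pos: [581.9, 144.5, 140.0]
orientation: [3.139, -0.005, 1.774]
force: [-0.2, 0.1, 0.5]
opening: 0.38
grasp_force: 61.0
```

Call:
{"fn": "move_arm", "kwargs": {"deltas": [[[0,0,0,0,0,0.1,0],[0,0,0,0,0,0.2,0],[0,0,0,0,0,0.2,0]]]}}

```text
t: 26.3
tool_pos: [582.0, 144.5, 139.9]
orientation: [3.138, -0.005, 1.774]
force: [-1.7, 0.4, 8.9]
opening: 0.383
grasp_force: 62.3
```

Contact with the floor. Releasing, retreating and checking everything.

Call:
{"fn": "move_arm", "kwargs": {"deltas": [[[0,0,0,0,0,-0.1,4],[0,0,0,0,0,-0.1,5],[0,0,0,0,0,-0.1,5.8],[0,0,0,0,0,-0.1,5.8],[0,0,0,0,0,-0.1,5.8]]]}}

```text
t: 26.72
tool_pos: [581.7, 144.5, 138.4]
orientation: [3.14, -0.005, 1.774]
force: [-0.2, -0.7, -0.0]
opening: 0.675
grasp_force: 0.0
```

Call:
{"fn": "move_arm", "kwargs": {"deltas": [[[0,0,0,0,0,-1.5,5.8],[0,0,0,0,0,-4,5.8],[0,0,0,0,0,-7,5.8],[0,0,0,0,0,-11,5.8],[0,0,0,0,0,-15,5.8],[0,0,0,-12,-10,-18,5.8],[0,0,0,-24,-20,-18,5.8],[0,0,0,-24,-20,-18,5.8],[0,0,0,-24,-20,-18,5.8],[0,0,0,-24,-20,-18,5.8]]]}}

```text
t: 27.55
tool_pos: [482.7, -40.1, 309.2]
orientation: [3.139, -0.005, 1.775]
force: [0.9, -0.9, -0.3]
opening: 0.684
grasp_force: 0.0
```

Run:
```python
from h import *
go()
for n,r,L in((30,15,180),(22,11,130),(34,17,155)): standing(n,r,L)
im=cap("top")[0];cv2.imwrite("pics/end.png",cv2.resize(im[140:300,130:450],None,fx=2.4,fy=2.4))
```

```text
t 27.55 tcp [482.7 -40.1 309.2] F [ 0.9 -0.9 -0.3] open 0.684 grip 0.0 J [-0.23  0.1   1.54  0.01  1.5  -0.44] z [ 0.001  0.005 -1.   ]
30 top 314 top z 207.5 expect 206 base/slope [ 5.51646e+02  2.91473e+02 -5.00000e-03 -9.00000e-03]
30 side 700 top z 204.8 expect 206 base/slope [5.50773e+02 2.92860e+02 5.00000e-03 5.00000e-03]
22 top 132 top z 158.8 expect 156 base/slope [ 5.66694e+02  2.18576e+02 -6.00000e-03 -1.60000e-02]
22 side 288 top z 155.3 expect 156 base/slope [ 5.67149e+02  2.20074e+02 -4.00000e-03  2.00000e-03]
34 top 279 top z 183.2 expect 181 base/slope [ 5.81165e+02  1.42670e+02 -3.00000e-03 -3.00000e-03]
34 side 595 top z 180.4 expect 181 base/slope [5.80866e+02 1.44372e+02 9.00000e-03 1.20000e-02]
```

View pics/end.png

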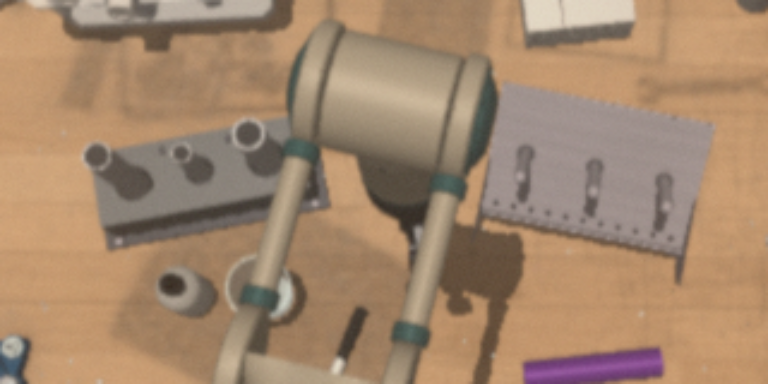

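The picture shows all three tubes upright in their bores, at (97,155), (181,153) and (249,134). The rack is empty, and the bottle (185,290) and cup (262,288) are where they stood. Handing in.

```bash
python3 -c "
from plant import ctrl
print(ctrl.job_done())"
```

```text
the job is handed in; nothing more can be done
None
```

I stood all three tubes in their matching bores, same end up and seated on the floor, and handed the job in at about 28 s; bottle and cup looked undisturbed, the arm hid the can in the last picture (it was never approached), and the hand-in returned no verdict.

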